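# Park the syringe pump's pusher block at the orange stop

### The job

Park the syringe pump's pusher block for the next run: press the blue release pad in the middle of the block with closed fingertips, keep it pressed and push the block along its rods right up against the orange stop collar, then lift off so that the pad springs up and holds it there. Never force the block along with the pad up, do not grip or lift anything, and leave the glassware, vials, syringe and stopper undisturbed.

Things in the scene. Friction and masses are not known exactly. Their poses are not given: they have to be found in the camera images.
- pump: Cream bench-top syringe pump, fixed, 480 mm long (its y) by 140 mm (x); deck 50 mm above the table. Two steel rods run along its y between grey end blocks (inner faces 150 mm either side of the middle, tops 92 mm above the table); a syringe cradle beyond each block. Origin: middle of the underside, on the table; z up. Its front (-x) has the blue keypad.
- pusher_mid (a point): Middle of the pusher block, at deck height (50 mm above the table); axes as the pump's. The block is an aluminium saddle on the two rods, 72 mm long (y), 96 mm wide (x). Its two end walls, 10 mm thick, rise to 106 mm above the table; between them is a 52 mm long gap, open at the top, with the blue release pad in it.
- pusher (a joint): Position of the pusher block along the pump's y, m: 0 mid-travel, positive towards the pump's +y, up to 0.104 either way. Once free, the block slides with 1 to 2 N; while held it takes 12 to 18 N to drag.
- release_top (a point): Middle of the top face of the blue release pad in the middle of the pusher block, 96 mm above the table when up (10 mm below the end walls' tops); 46 mm long (y), 48 mm wide (x), moves with the block. Sprung: starts down at 10 N, fully down (4 mm) at 13 N.
- release (a joint): How far the release pad is pressed down, m: 0 up, 0.004 fully down. Up, a brake shoe holds the block by friction; pressed 2 mm or more, the block slides freely; let go, the pad springs up and the block is held again.
- stop_orange: Orange stop collar, fixed astride the rods near one end or the other of the travel: a plate 14 mm thick (pump's y), 96 mm wide (x), top 90 mm above the table. Origin: middle of its underside, on the deck, in line with pusher_mid along the pump's y. When the block's end wall meets this solid stop, pusher_mid is 43 mm from this origin (36 + 7).
- stop_black: The black stop collar, same shape as the orange one, near the other end of the travel; not the one wanted.
- bottle: Clear glass reagent bottle with a blue cap, 72 mm wide, 150 mm tall; loose, to be left where it is. Origin: middle of its underside.
- beaker: Open glass beaker, 84 mm wide, 110 mm tall; loose, to be left where it is. Origin: middle of its underside.
- flask: Small volumetric flask with a thin neck, 48 mm wide, 120 mm tall; loose, to be left where it is. Origin: middle of its underside.
- vial_a: Amber sample vial with a white cap, 24 mm wide, 34 mm tall; loose, to be left where it is. Origin: middle of its underside.
- vial_b: Amber sample vial with a white cap, 24 mm wide, 34 mm tall; loose, to be left where it is. Origin: middle of its underside.
- syringe: Glass syringe lying on the table, 110 mm long, 24 mm across its square flanges; loose, to be left where it is. Origin: middle of its underside.
- stopper: Red rubber stopper, 30 mm wide, 26 mm tall, standing on one end of the pump's deck; loose, to be left where it is. Origin: middle of its underside.

How it is judged:
By the outcome, as a careful person would: the job done as asked, in the order asked, and still so for the second after the job is handed in, with the robot touching nothing.
It also fails if it takes over 35 s, if anything falls off the work surface, if the arm or the gripper's body presses on something with over 40 N, if the wrist force passes 120 N, or if a joint passes its speed limit or range.

### The arm

A 7-joint arm with a two-finger parallel gripper is mounted at the origin on the work surface. World frame = base frame: x ahead of the robot, y to its left, z up, the work surface at z = 0. Lengths are in m, angles in rad, forces in N, time in s.
With the tool pointing down it reaches from about 0.425 to 1.025 m from the base axis. Payload 3.6 kg.
Tool frame: the origin (TCP) lies between the finger pads; the fingertips stand 8 mm ahead of it and the grasp point (between the pads) lies 11 mm behind it; z points along the fingers, y is the line along which they close (so a half turn about z gives the same grasp; the last joint's range is limited). The gripper opens to 85 mm and grips with 20 to 120 N. Pads are 22 mm wide; open, the fingers measure 114 mm over their backs; the gripper's body (76 mm by 85 mm) begins 54 mm behind the grasp point. The pads swing forward as they close: fully open they stand 13 mm farther back than shut.
Start: joints at [-1.442, 0.591, 0.048, 1.609, -0.033, 0.943, -0.034], TCP at [0.159, 0.707, 0.239] pointing down, gripper open.
Joint ranges: [-2.69, 2.69], [-0.47, 2.24], [-1.27, 1.36], [0.19, 2.51], [-1.53, 4.68], [0.08, 2.07], [-3.09, 3.09]. Speed limits (rad/s): [2.57, 2.57, 3.14, 3.14, 3.14, 3.14, 3.14].

### API

Orientations are given as a rotation vector (axis times angle).
In Python, from workcell import ctrl gives the robot as it stands. The module is installed in compiled form; this text tells all that it offers.
- The arm moves only by the tool apply_moves, never from a script. Its argument "rows" is a list of rows, each a list of 5 numbers: the shift along the tool's x, y, z in mm, then the turn about the tool's z in rad, then the finger opening in mm, from 0 to 85.4. In form: [[dx, dy, dz, turn, claw], ...]. A call has exactly 10 rows; each row shifts and turns the commanded pose from where the row before left it, along the tool's axes as they then stand; what a row does not reach is not made up. A row lasts 1/12 s, in which the tool goes at most 41.7 mm and 7.16 degrees, less where a joint would pass 70% of its speed; a pose out of reach is approached as far as the arm can. A call with a gripper value outside its range is refused whole. The fingers move at their own pace and stop on an object; the grip force is fixed at half the most. Time passes only in rows, so rows that do not move let the fingers close, or fill a call up. It gives the time, the measured TCP pose, the force, the opening and the grip force at its end, in the units of the state.
- ctrl.observe(): the state, without advancing time (a new reading comes with each control period).
- ctrl.camera(name): name is "side" or "top"; returns a dict with "img" (420x560x3 uint8, red, green, blue), "mtx" (3x3 intrinsics, pixels), "dist" ([k1, k2, p1, p2, k3] as OpenCV has them; the pictures are not rectified), "origin" and "orientation" of the camera in the world. Camera axes: x right, y down, z forward; pixel columns grow to the right and rows downward; lengths in m; the calibration is good to about 2 mm. A picture is of the moment at which its call begins. There is no depth.
- ctrl.finish_job(): hands the job in; it is judged then, once.
The state is a dict: "time": time; "joints": joint angles; "qd": joint speeds; "joint_torque": joint torques, N m; "ee_pos": TCP position; "eef_rot": TCP orientation; "ft_force": force on the tool from outside, world axes, zero at the start; "moment": the same for the moment, N m; "grip_width": finger opening in m; "finger_force": force on a finger pad.
Only numpy, scipy, OpenCV 4.12 (cv2) and the standard library are available. Lean on these libraries where they do the work, as an engineer would, in place of code of your own. Each camera call takes 0.05 s, during which the arm holds its last target. There are 200 camera calls.

## Working session

There is one attempt and no reset: what is moved stays moved. The work goes in short steps, Python scripts to look and compute and a tool call to move; the robot and the scene stay as the last step left them, time stands still between calls to the robot, and variables do not carry over. Pictures are saved under pics/ and viewed, at most 10 in all, crops included, and the job is handed in when it is done.

Besides the shell and the picture viewer there is one more tool, called after "Call:" as a command line: name --pt "numbers of a row" for each row, then --argument value for the rest. apply_moves: Moves the arm, as the interface text tells. Its arguments: {"type":"object","properties":{"rows":{"type":"array"}},"required":["rows"]}

```bash
mkdir -p pics; python3 - <<'E'
from workcell import ctrl
import cv2,pickle
s=ctrl.observe();print({k:s[k] for k in('time','ee_pos','eef_rot','ft_force','grip_width')})
for n in('top','side'):
    c=ctrl.camera(n);pickle.dump(c,open(n+'.pkl','wb'));cv2.imwrite(f'pics/{n}0.png',c['img'][:,:,::-1]);print(n,c['origin'],c['orientation'],c['mtx'],c['dist'])
E
```

```text
{'time': 0.0, 'ee_pos': array([0.15930372, 0.70641411, 0.23812913]), 'eef_rot': array([-0.34747316, -3.12221613,  0.00358886]), 'ft_force': array([-0.74123828, -0.69294512, -0.39268924]), 'grip_width': 0.08540791026067217}
top [0.50103935 0.04502726 0.9634638 ] [-2.1844592   2.15552362 -0.0856383 ] [[434.21062269   0.         280.85052548]
 [  0.         434.21062269 210.68871525]
 [  0.           0.           1.        ]] [0.04353823 0.         0.         0.         0.        ]
side [0.19710526 0.39656401 0.61014439] [-1.09933433  2.41486145 -1.01149297] [[443.27038142   0.         281.57267572]
 [  0.         443.27038142 211.94565574]
 [  0.           0.           1.        ]] [-0.03185707  0.          0.          0.          0.        ]
```

View pics/top0.png

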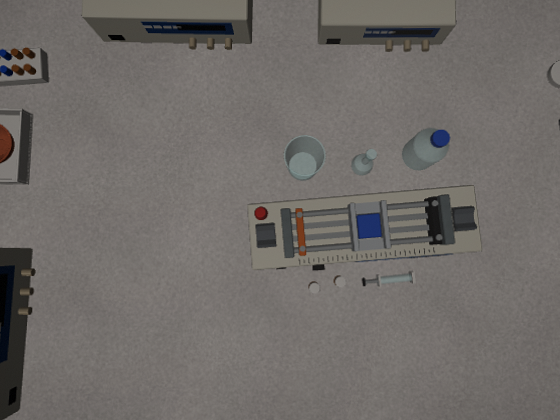

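View pics/side0.png

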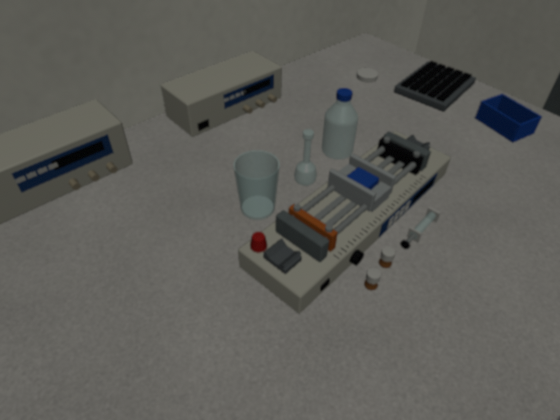

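```bash
cat > h.py <<'E'
import cv2,numpy as np,pickle
from scipy.spatial.transform import Rotation as R
def ray(c,px,z):
    u=cv2.undistortPoints(np.array([[px]],float),c['mtx'],c['dist'])[0,0]
    d=R.from_rotvec(c['orientation']).as_matrix()@[u[0],u[1],1]; o=np.array(c['origin'])
    return o+d*(z-o[2])/d[2]
def proj(c,P):
    m=R.from_rotvec(c['orientation']).as_matrix().T
    return cv2.projectPoints(np.array(P,float).reshape(-1,1,3),cv2.Rodrigues(m)[0],-m@c['origin'],c['mtx'],c['dist'])[0][:,0]
def blob(c,kind,roi):
    x0,y0,x1,y1=roi; h=cv2.cvtColor(c['img'],cv2.COLOR_RGB2HSV)
    lo,hi=dict(blue=((105,150,60),(130,255,255)),orange=((3,150,90),(18,255,255)))[kind]
    m=cv2.inRange(h,lo,hi); k=np.zeros_like(m);k[y0:y1,x0:x1]=m[y0:y1,x0:x1]
    n,l,s,ce=cv2.connectedComponentsWithStats(k); i=1+np.argmax(s[1:,4])
    return s[i],ce[i],cv2.minAreaRect(cv2.findNonZero((l==i).astype(np.uint8)))
E
python3 - <<'E'
from h import *
t,s=[pickle.load(open(n+'.pkl','rb')) for n in('top','side')]
for c,kind,roi,z in((t,'blue',(340,200,400,250),.096),(t,'orange',(285,195,320,265),.09),(s,'blue',(330,155,390,200),.096),(s,'orange',(280,195,345,255),.09)):
    b=blob(c,kind,roi);print(kind,b,ray(c,b[1],z)); print([ray(c,p,z).round(4)[:2] for p in cv2.boxPoints(b[2])])
print('stop corners etc')
cv2.imwrite('pics/crop1.png',cv2.resize(t['img'][175:280,240:490,::-1],None,fx=3.2,fy=3.2,interpolation=cv2.INTER_CUBIC))
cv2.imwrite('pics/crop2.png',cv2.resize(s['img'][120:300,240:460,::-1],None,fx=3.2,fy=3.2,interpolation=cv2.INTER_CUBIC))
E
```

```text
blue (array([357, 214,  24,  25, 527], dtype=int32), array([368.5483871 , 225.54648956]), ((368.5544738769531, 225.5445556640625), (23.084861755371094, 22.885854721069336), 84.2894058227539)) [ 0.55179193 -0.11987292  0.096     ]
[array([ 0.5721, -0.0951]), array([ 0.5773, -0.1403]), array([ 0.5316, -0.1445]), array([ 0.5264, -0.0995])]
orange (array([296, 217,   9,  30, 186], dtype=int32), array([300.2688172 , 231.12903226]), ((300.2724304199219, 231.2689971923828), (29.148963928222656, 6.477548122406006), 85.2363510131836)) [0.53905359 0.01569787 0.09      ]
[array([0.5674, 0.0249]), array([0.5686, 0.0119]), array([0.5103, 0.0065]), array([0.5091, 0.0194])]
blue (array([349, 168,  29,  20, 327], dtype=int32), array([363.7706422 , 177.42813456]), ((363.4394836425781, 177.19424438476562), (27.454191207885742, 13.168435096740723), 28.610462188720703)) [ 0.54720802 -0.1203441   0.096     ]
[array([ 0.5672, -0.1011]), array([ 0.582 , -0.1345]), array([ 0.5288, -0.1397]), array([ 0.516 , -0.1071])]
orange (array([298, 210,  27,  20, 154], dtype=int32), array([311.75974026, 219.25974026]), ((311.92303466796875, 219.1153564453125), (31.063213348388672, 5.269651412963867), 33.690067291259766)) [0.53691648 0.01911605 0.09      ]
[array([0.5632, 0.0265]), array([0.5676, 0.0157]), array([0.5115, 0.0111]), array([0.5078, 0.0215])]
stop corners etc
```

View pics/crop1.png

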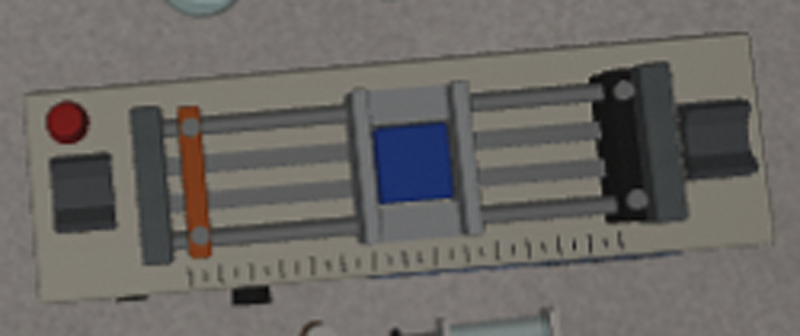

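The top crop shows the blue pad centred at full-frame pixel (368.5, 225.5). The orange collar is at (300, 231), near the pump's +y end, and the black collar is at the right. The block has to travel about 93 mm towards +y. The pump's yaw is about 5.3°. I'll start over high, closing the fingers on the way.

Call:
apply_moves --pt "-30 -17 0 0 0" --pt "-34 -19 0 0 0" --pt "-34 -19 0 0 0" --pt "-34 -19 0 0 0" --pt "-34 -19 0 0 0" --pt "-34 -19 0 0 0" --pt "-34 -19 0 0 0" --pt "-34 -19 0 0 0" --pt "-34 -19 0 0 0" --pt "-30 -17 0 0 0"

```text
time: 0.93
ee_pos: [0.4443, 0.4502, 0.239]
eef_rot: [0.35, 3.122, -0.002]
ft_force: [0.2, 0.4, 0.3]
grip_width: 0.0004
finger_force: 0.0
```

Call:
apply_moves --pt "0 0 0 0.12 0" --pt "0 0 0 0.12 0" --pt "0 0 0 0.12 0" --pt "0 0 0 0.12 0" --pt "0 0 0 0.12 0" --pt "0 0 0 0.12 0" --pt "0 0 0 0.12 0" --pt "0 0 0 0.12 0" --pt "0 0 0 0.12 0" --pt "0 0 0 0.12 0"

```text
time: 1.77
ee_pos: [0.442, 0.4526, 0.2389]
eef_rot: [-2.057, -2.375, 0.002]
ft_force: [0.3, 0.4, -0.2]
grip_width: -0.0001
finger_force: 0.0
```

```bash
cat > st.py <<'E'
from h import *
from workcell import ctrl
import sys
def st():
    s=ctrl.observe();M=R.from_rotvec(s['eef_rot']).as_matrix()
    print(round(s['time'],2),'tcp',s['ee_pos'].round(4),'xhead',np.degrees(np.arctan2(M[1,0],M[0,0])).round(2),'z',M[:,2].round(3),'F',s['ft_force'].round(2),'grip',round(s['grip_width'],4),'j',np.round(s['joints'],2))
    return s,M
if __name__=='__main__':
    s,M=st()
    if len(sys.argv)>3: print('tool mm',(1000*M.T@(np.array([float(a) for a in sys.argv[1:4]])-s['ee_pos'])).round(1))
E
python3 st.py 0.551 -0.1195 0.238
python3 - <<'E'
from h import *
t,s=[pickle.load(open(n+'.pkl','rb')) for n in('top','side')]
# refine yaw by deck corners (crop1 pixels)
P=[ray(t,(240+u/3.2,175+v/3.2),.05)[:2] for u,v in((25,95),(748,33),(772,245),(40,300))]
P=np.array(P);print(P.round(4),P.mean(0));
for a,b in((1,0),(2,3)): d=P[a-0]-P[b] if 0 else P[b]-P[a];print(np.degrees(np.arctan2(d[1],d[0])),np.linalg.norm(d))
E
```

```text
1.77 tcp [0.442  0.4526 0.2389] xhead 98.21 z [-0.001 -0.001 -1.   ] F [ 0.3   0.39 -0.2 ] grip -0.0001 j [-1.14  0.5   0.39  1.84 -0.25  0.85 -0.49]
tool mm [-581.8   26.2    1.2]
[[ 0.5953  0.1259]
 [ 0.642  -0.3477]
 [ 0.504  -0.3593]
 [ 0.461   0.1132]] [ 0.55056237 -0.11697202]
95.63617728758778 0.47588999684623956
95.19607090579842 0.47445369675843624
```

Call:
apply_moves --pt "0 0 0 0.049 0" --pt "-38 3.5 0 0 0" --pt "-38 3.5 0 0 0" --pt "-38 3.5 0 0 0" --pt "-38 3.5 0 0 0" --pt "-38 3.5 0 0 0" --pt "-38 3.5 0 0 0" --pt "-38 3.5 0 0 0" --pt "-38 3.5 0 0 0" --pt "-38 3.5 0 0 0"

```text
time: 2.6
ee_pos: [0.5076, 0.1139, 0.2392]
eef_rot: [-2.107, -2.33, 0.0]
ft_force: [-0.3, 0.1, -0.7]
grip_width: 0.0001
finger_force: 0.0
```

```bash
python3 st.py 0.551 -0.1195 0.150
```

```text
2.6 tcp [0.5076 0.1139 0.2392] xhead 95.75 z [-0.  0. -1.] F [-0.32  0.07 -0.66] grip 0.0001 j [-0.66  0.36  0.45  2.08 -0.23  0.75  0.04]
tool mm [-236.5   19.8   89.1]
```

Call:
apply_moves --pt "-36 3 0 0 0" --pt "-36 3 0 0 0" --pt "-36 3 0 0 0" --pt "-36 3 0 0 0" --pt "-36 3 0 0 0" --pt "-36 3 0 0 0" --pt "-18 2 20 0 0" --pt "0 0 30 0 0" --pt "0 0 30 0 0" --pt "0 0 0 0 0"

```text
time: 3.43
ee_pos: [0.5472, -0.1146, 0.1545]
eef_rot: [-2.103, -2.322, 0.009]
ft_force: [-0.9, 0.9, 0.2]
grip_width: 0.0004
finger_force: 0.0
```

```bash
python3 st.py 0.551 -0.1195 0.110; python3 - <<'E'
from h import *
from workcell import ctrl
for n,(a,b,c_,d) in(('top',(150,300,290,470)),('side',(80,260,260,460))):
    c=ctrl.camera(n);i=c['img'].copy();s=ctrl.observe()
    cv2.imwrite(f'pics/{n}1.png',cv2.resize(i[a:b,c_:d,::-1],None,fx=3.2,fy=3.2,interpolation=cv2.INTER_CUBIC))
    print(n,proj(c,s['ee_pos']+[0,0,-.008]))
E
```

```text
3.43 tcp [ 0.5472 -0.1146  0.1545] xhead 95.68 z [-0.011  0.002 -1.   ] F [-0.86  0.94  0.19] grip 0.0004 j [-0.16  0.54  0.4   2.06 -0.34  0.62  0.57]
tool mm [-5.4  3.8 44.4]
top [[371.15068119 225.64667233]]
side [[365.00807437 153.42595245]]
```

View pics/side1.png

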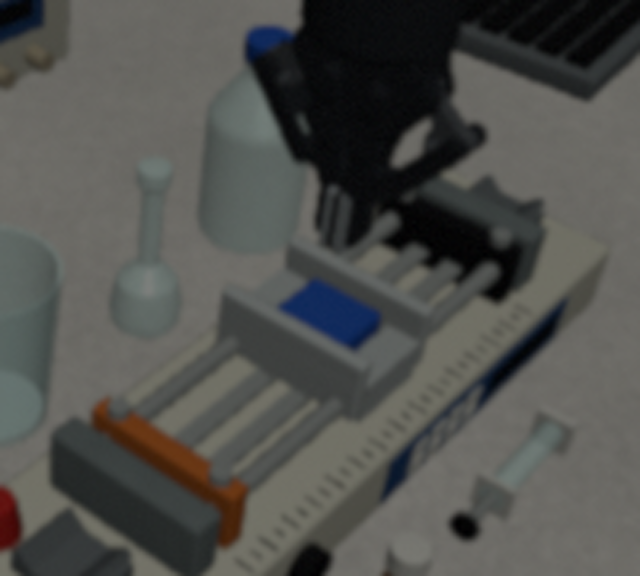

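The side crop shows the fingertips above the pad with the expected offset, at about crop (336, 240). The collar is clear of the block. I'll go down partway and let it settle.

Call:
apply_moves --pt "0 0 10 0 0" --pt "0 0 10 0 0" --pt "0 0 5 0 0" --pt "0 0 0 0 0" --pt "0 0 0 0 0" --pt "0 0 0 0 0" --pt "0 0 0 0 0" --pt "0 0 0 0 0" --pt "0 0 0 0 0" --pt "0 0 0 0 0"

```text
time: 4.37
ee_pos: [0.5513, -0.1152, 0.1345]
eef_rot: [2.107, 2.33, 0.0]
ft_force: [-0.3, -0.0, 0.7]
grip_width: -0.0
finger_force: 0.0
```

```bash
python3 st.py 0.551 -0.1195 0.108
```

```text
4.37 tcp [ 0.5513 -0.1152  0.1345] xhead 95.74 z [ 0. -0. -1.] F [-0.29 -0.01  0.68] grip -0.0 j [-0.14  0.57  0.37  2.07 -0.37  0.57  0.59]
tool mm [-4.2 -0.8 26.5]
```

View pics/top1.png

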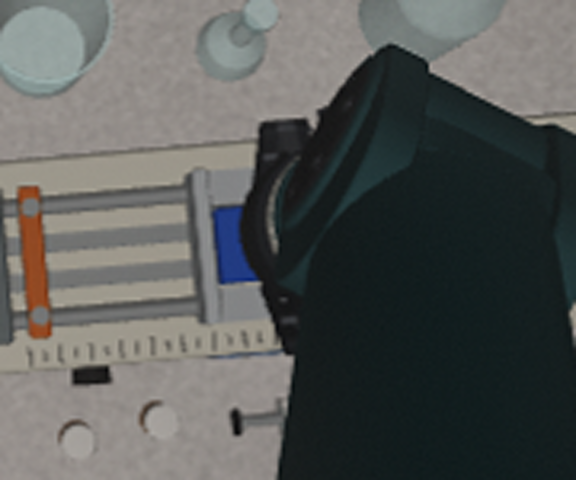

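The top view shows the gripper over the block, clear of the flask and beaker. I'll go down to just above the pad.

Call:
apply_moves --pt "-2 0 6 0 0" --pt "0 0 8 0 0" --pt "0 0 6 0 0" --pt "0 0 4 0 0" --pt "0 0 3 0 0" --pt "0 0 1 0 0" --pt "0 0 0 0 0" --pt "0 0 0 0 0" --pt "0 0 0 0 0" --pt "0 0 0 0 0"

```text
time: 5.2
ee_pos: [0.5516, -0.1172, 0.1066]
eef_rot: [2.107, 2.329, 0.0]
ft_force: [1.0, 0.5, -0.2]
grip_width: 0.0005
finger_force: 0.0
```

Call:
apply_moves --pt "0 0 1 0 0" --pt "0 0 1 0 0" --pt "0 0 0.5 0 0" --pt "0 0 0.5 0 0" --pt "0 0 0.5 0 0" --pt "0 0 0.5 0 0" --pt "0 0 0.5 0 0" --pt "0 0 0 0 0" --pt "0 0 0 0 0" --pt "0 0 0 0 0"

```text
time: 6.03
ee_pos: [0.5516, -0.1172, 0.103]
eef_rot: [-2.108, -2.329, -0.002]
ft_force: [-2.7, 1.6, 9.4]
grip_width: -0.0
finger_force: 5.1
```

Call:
apply_moves --pt "0 0 0.5 0 0" --pt "0 0 0.5 0 0" --pt "0 0 0.5 0 0" --pt "0 0 0.5 0 0" --pt "0 0 0.5 0 0" --pt "0 0 0.5 0 0" --pt "0 0 0.5 0 0" --pt "0 0 0.5 0 0" --pt "0 0 0 0 0" --pt "0 0 0 0 0"

```text
time: 6.87
ee_pos: [0.5517, -0.1177, 0.1]
eef_rot: [2.108, 2.329, 0.002]
ft_force: [-4.0, 0.3, 17.6]
grip_width: -0.0
finger_force: 8.6
```

The pad bottoms out at 17.6 N, 4 mm below first contact. I'll hold it down and slide towards the orange collar.

Call:
apply_moves --pt "0 0 0.4 0 0" --pt "1 0 0 0 0" --pt "2 0 0 0 0" --pt "3 0 0 0 0" --pt "4 0 0 0 0" --pt "4 0 0 0 0" --pt "3 0 0 0 0" --pt "2 0 0 0 0" --pt "1 0 0 0 0" --pt "0 0 0 0 0"

```text
time: 7.7
ee_pos: [0.5499, -0.0988, 0.1]
eef_rot: [2.108, 2.327, 0.002]
ft_force: [-4.5, -0.8, 19.2]
grip_width: 0.0001
finger_force: 9.8
```

```bash
python3 st.py; cat > look.py <<'E'
from h import *
from workcell import ctrl
import sys
n,a,b,c_,d=sys.argv[2],*map(int,sys.argv[3:7])
c=ctrl.camera(n)
cv2.imwrite(f'pics/{sys.argv[1]}.png',cv2.resize(c['img'][a:b,c_:d,::-1],None,fx=3.2,fy=3.2,interpolation=cv2.INTER_CUBIC))
E
python3 look.py p20 side 80 260 260 460
```

```text
7.7 tcp [ 0.5499 -0.0988  0.1   ] xhead 95.66 z [ 0.002 -0.001 -1.   ] F [-4.46 -0.84 19.24] grip 0.0001 j [-0.14  0.61  0.33  2.09 -0.41  0.49  0.6 ]
```

View pics/p20.png

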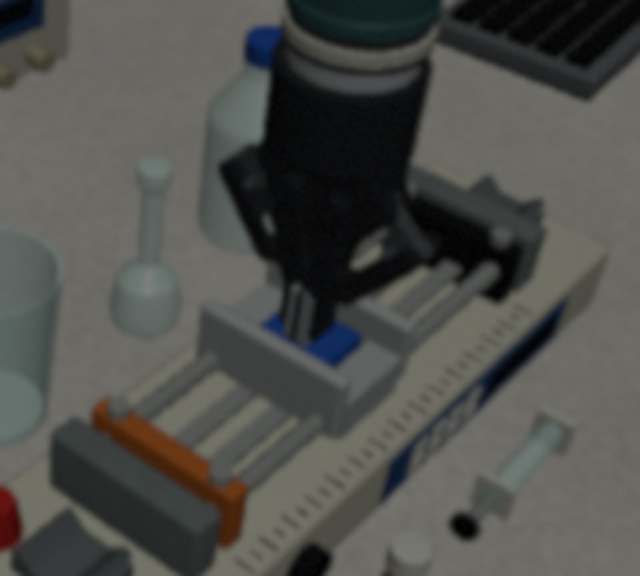

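The side crop shows the block has followed the fingertips about 20 mm, with the pad down. I'll continue.

Call:
apply_moves --pt "2 0 0 0 0" --pt "4 0 0 0 0" --pt "6 0 0 0 0" --pt "7 0 0 0 0" --pt "7 0 0 0 0" --pt "7 0 0 0 0" --pt "7 0 0 0 0" --pt "6 0 0 0 0" --pt "4 0 0 0 0" --pt "2 0 0 0 0"

```text
time: 8.58
ee_pos: [0.5447, -0.0465, 0.0999]
eef_rot: [2.108, 2.328, 0.002]
ft_force: [-4.0, -2.0, 20.0]
grip_width: 0.0
finger_force: 10.2
```

Call:
apply_moves --pt "2 0 0 0 0" --pt "2 0 0 0 0" --pt "2 0 0 0 0" --pt "2 0 0 0 0" --pt "2 0 0 0 0" --pt "2 0 0 0 0" --pt "2 0 0 0 0" --pt "1 0 0 0 0" --pt "0 0 0 0 0" --pt "0 0 0 0 0"

```text
time: 9.42
ee_pos: [0.5432, -0.0318, 0.0999]
eef_rot: [2.108, 2.328, 0.002]
ft_force: [-5.0, -0.9, 20.8]
grip_width: 0.0001
finger_force: 10.5
```

```bash
python3 st.py
```

```text
9.42 tcp [ 0.5432 -0.0318  0.0999] xhead 95.66 z [ 0.002  0.    -1.   ] F [-4.99 -0.93 20.79] grip 0.0001 j [-0.27  0.6   0.34  2.13 -0.43  0.48  0.5 ]
```

Call:
apply_moves --pt "1 0 0 0 0" --pt "1 0 0 0 0" --pt "1 0 0 0 0" --pt "1 0 0 0 0" --pt "1 0 0 0 0" --pt "0 0 0 0 0" --pt "0 0 0 0 0" --pt "0 0 0 0 0" --pt "0 0 0 0 0" --pt "0 0 0 0 0"

```text
time: 10.25
ee_pos: [0.5428, -0.027, 0.0999]
eef_rot: [2.108, 2.327, 0.002]
ft_force: [-4.9, -0.9, 21.0]
grip_width: -0.0003
finger_force: 10.5
```

Call:
apply_moves --pt "0.5 0 0 0 0" --pt "0.5 0 0 0 0" --pt "0.5 0 0 0 0" --pt "0.5 0 0 0 0" --pt "0 0 0 0 0" --pt "0 0 0 0 0" --pt "0 0 0 0 0" --pt "0 0 0 0 0" --pt "0 0 0 0 0" --pt "0 0 0 0 0"

```text
time: 11.08
ee_pos: [0.5426, -0.0251, 0.0999]
eef_rot: [2.108, 2.327, 0.002]
ft_force: [-4.2, -0.9, 21.5]
grip_width: 0.0003
finger_force: 10.5
```

Call:
apply_moves --pt "0.5 0 0 0 0" --pt "0.5 0 0 0 0" --pt "0.5 0 0 0 0" --pt "0.5 0 0 0 0" --pt "0.5 0 0 0 0" --pt "0 0 0 0 0" --pt "0 0 0 0 0" --pt "0 0 0 0 0" --pt "0 0 0 0 0" --pt "0 0 0 0 0"

```text
time: 11.92
ee_pos: [0.5424, -0.0236, 0.0999]
eef_rot: [2.108, 2.326, 0.001]
ft_force: [-4.3, -3.8, 20.4]
grip_width: -0.0001
finger_force: 10.2
```

```bash
python3 st.py; python3 look.py p95 side 120 280 240 420; python3 look.py t95 top 180 280 260 400
```

```text
11.92 tcp [ 0.5424 -0.0236  0.0999] xhead 95.61 z [ 0.002 -0.001 -1.   ] F [-4.25 -3.82 20.38] grip -0.0001 j [-0.29  0.6   0.34  2.13 -0.43  0.47  0.48]
```

View pics/p95.png

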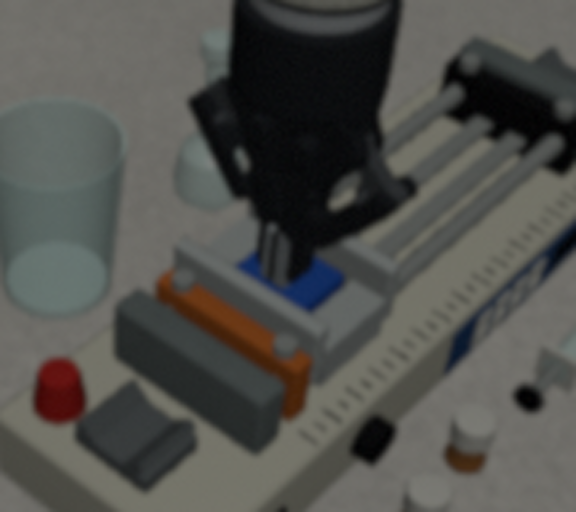

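The block's wall appears to be against the orange collar, and the horizontal force has risen from 0.9 to 3.8 N. A small extra push will confirm it.

Call:
apply_moves --pt "0.4 0 0 0 0" --pt "0.4 0 0 0 0" --pt "0 0 0 0 0" --pt "0 0 0 0 0" --pt "0 0 0 0 0" --pt "0 0 0 0 0" --pt "0 0 0 0 0" --pt "0 0 0 0 0" --pt "0 0 0 0 0" --pt "0 0 0 0 0"

```text
time: 12.85
ee_pos: [0.5424, -0.0235, 0.0999]
eef_rot: [2.108, 2.324, 0.001]
ft_force: [-3.7, -3.9, 19.5]
grip_width: -0.0001
finger_force: 10.0
```

Call:
apply_moves --pt "0.5 0 0 0 0" --pt "0.5 0 0 0 0" --pt "0 0 0 0 0" --pt "0 0 0 0 0" --pt "0 0 0 0 0" --pt "0 0 0 0 0" --pt "0 0 0 0 0" --pt "0 0 0 0 0" --pt "0 0 0 0 0" --pt "0 0 0 0 0"

```text
time: 13.68
ee_pos: [0.5424, -0.0235, 0.0999]
eef_rot: [2.108, 2.323, -0.0]
ft_force: [-5.6, -5.6, 19.5]
grip_width: -0.0004
finger_force: 9.7
```

```bash
python3 st.py; python3 -c "
from workcell import ctrl;print(ctrl.observe()['moment'])"
```

```text
13.68 tcp [ 0.5424 -0.0235  0.0999] xhead 95.54 z [ 0.003 -0.003 -1.   ] F [-5.56 -5.6  19.47] grip -0.0004 j [-0.29  0.6   0.35  2.13 -0.43  0.47  0.48]
[-1.29286866  0.88074218 -0.02990342]
```

The tip moved 0.0 mm for another 1 mm commanded, so the block is firmly against the stop. I'll lift straight off.

Call:
apply_moves --pt "0 0 -1 0 0" --pt "0 0 -1 0 0" --pt "0 0 -1 0 0" --pt "0 0 -1 0 0" --pt "0 0 -1 0 0" --pt "0 0 -1 0 0" --pt "0 0 -2 0 0" --pt "0 0 -3 0 0" --pt "0 0 -5 0 0" --pt "0 0 -5 0 0"

```text
time: 14.52
ee_pos: [0.5414, -0.0188, 0.1185]
eef_rot: [-2.106, -2.33, 0.0]
ft_force: [0.7, -0.1, -0.5]
grip_width: -0.0001
finger_force: 0.0
```

Call:
apply_moves --pt "0 0 -10 0 0" --pt "0 0 -15 0 0" --pt "0 0 -20 0 0" --pt "0 0 -20 0 0" --pt "0 0 -20 0 0" --pt "0 0 -20 0 0" --pt "0 0 -10 0 0" --pt "0 0 0 0 0" --pt "0 0 0 0 0" --pt "0 0 0 0 0"

```text
time: 15.35
ee_pos: [0.5408, -0.0191, 0.2326]
eef_rot: [-2.106, -2.329, 0.002]
ft_force: [-0.3, 0.0, -0.4]
grip_width: 0.0002
finger_force: 0.0
```

```bash
python3 st.py; python3 look.py p_end side 120 280 240 420; python3 look.py t_end top 130 310 230 470
```

```text
15.35 tcp [ 0.5408 -0.0191  0.2326] xhead 95.75 z [-0.002  0.    -1.   ] F [-0.29  0.01 -0.4 ] grip 0.0002 j [-0.42  0.41  0.5   2.04 -0.28  0.76  0.35]
```

View pics/p_end.png

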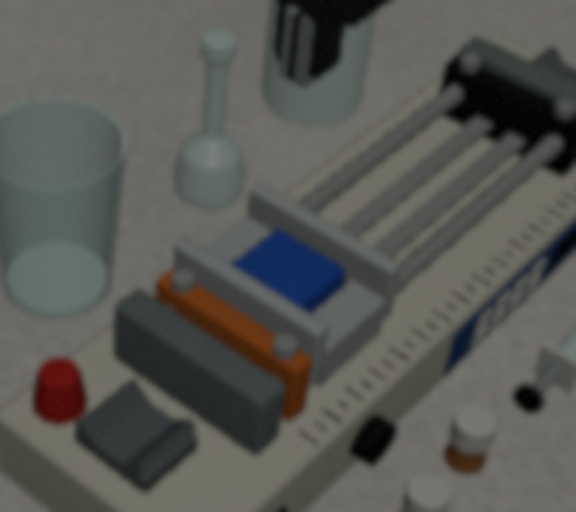

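The final view shows the pad up and the block still against the orange collar, with its wall edge at the same pixels as when pressed. The gripper is clear and the other items have not moved.

```bash
python3 -c "
from workcell import ctrl;print(ctrl.finish_job())"
```

```text
the job is handed in; nothing more can be done
None
```

The job is handed in: I pressed the pad down and slid the block about 95 mm until it met the orange stop collar, then lifted off; the last picture shows the pad up, the block still against the collar and nothing else in view disturbed, though the hand-in call returned no verdict.

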